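Hold the big spring clip open around the photo card

TASK

Take the big red spring clip off the desk sorter by squeezing its steel handles and hold it, jaws wide open and pointing down, around the middle of the top edge of the photo card (the one with the mountain picture), one jaw on each side and neither touching the card, so that a note could be slipped in beside it. Finish while still holding the clip open like that: do not let it close or put it down. Do not push the photo card about, and leave the plain card, the mug and the stapler where they are.

Things in the scene. Friction and masses are not known exactly. Their poses are not given: they have to be found in the camera images.
- clip: Large spring clip like a clothes peg, 60 g, 97 mm tall, 64 mm wide: red jaws down, two steel handles up in a V. Origin on its pivot (brass coil, 10 mm diameter). z up to the handles, y along pivot and lips, x the way the jaws open and the handles are squeezed. Jaws reach 42 mm below the origin. Starts upright, clipped on the sorter's middle fin, lips 15 mm below its top edge, coil 22 mm above.
- handle_a (a point): Centre of the horizontal steel tube that ends the clip's +x handle: 10 mm in diameter, 40 mm long along y, 50 mm above the origin (55 mm when squeezed). Grip here, a finger on each tube's outer side: 58 mm over both tubes at rest, 26 mm squeezed to the stop. Takes 6 N a finger at rest, about 9 N at the stop; let go, it springs shut.
- handle_b (a point): The same point on the -x handle.
- clip_arm_a (a joint): Opening angle (rad) of the jaw arm on the clip's +x side: about 0 closed on the fin (4 mm between the lips), 0.30 at the stop (about 25 mm between the lips). The arm on the -x side always turns by the same angle the other way.
- lip_a (a point): Middle of the inner face of the lip on the clip's +x side (lips 64 mm long, 12 mm high, 3 mm thick); 36 mm below the clip's origin when closed. The lip's lower edge is 6 mm below this point.
- lip_b (a point): The same point on the lip on the clip's -x side.
- sorter: Grey sheet-steel desk sorter, fixed, 150 x 150 mm base, with three upright fins along its y, each 4 mm thick and 150 mm wide: the middle one (through the origin) 125 mm high, those 55 mm to either side 75 and 85 mm. Origin at the centre of its underside.
- photo_card: Stiff card with a mountain picture on both faces (blue sky, orange, brown), 4 mm thick and 110 mm wide, upright in a light wooden base 70 x 130 x 22 mm; 0.45 kg, loose on the desk. Origin at the centre of its underside; x is normal to the card, y runs along it, z up. The top edge is 115 mm high. It can change places with the plain card.
- card_edge (a point): Middle of the photo card's top edge, 115 mm above the desk; axes as photo_card.
- plain_card: Stiff white card with two grey lines in a black base, same sizes and axes as the photo card. Leave alone.
- mug: White mug, 80 mm across, 90 mm high, origin at the centre of its underside. Leave alone.
- stapler: Blue and black stapler, 36 x 130 x 53 mm (x, y, z), origin at the centre of its underside. Leave alone.
Mind the look-alikes: they are no part of the job. What is meant by the sorter is not blue or purple, and is the smaller of those in its own colour.

How it is judged:
By the outcome, as a careful person would: the job done as asked, in the order asked, and still so for the second after the job is handed in, while the arm keeps its last pose, push and grip.
It also fails if it takes over 32 s, if anything falls off the work surface, if the arm or the gripper's body presses on something with over 40 N, if the wrist force passes 120 N, or if a joint passes its speed limit or range.

ROBOT

A 7-joint arm with a two-finger parallel gripper is mounted at the origin on the work surface. World frame = base frame: x ahead of the robot, y to its left, z up, the work surface at z = 0. Lengths are in m, angles in rad, forces in N, time in s.
With the tool pointing down it reaches from about 0.425 to 0.875 m from the base axis. Payload 4.7 kg.
Tool frame: the origin (TCP) lies where the fingers leave the gripper's body, on its centre line; the fingertips stand 70 mm ahead of it and the grasp point (between the pads) lies 51 mm ahead of it; z points along the fingers, y is the line along which they close (so a half turn about z gives the same grasp; the last joint's range is limited). The gripper opens to 87 mm and grips with 3 to 60 N. Pads are 19 mm wide; open, the fingers measure 117 mm over their backs; the gripper's body (75 mm by 190 mm) begins 51 mm behind the grasp point.
Start: joints at [1.134, 0.321, -0.07, 1.45, 0.023, 1.371, -0.057], TCP at [0.283, -0.585, 0.292] pointing down, gripper open.
Joint ranges: [-2.86, 2.86], [-0.3, 2.09], [-1.38, 1.24], [0.06, 2.45], [-1.56, 4.7], [0.09, 2.05], [-2.69, 2.69]. Speed limits (rad/s): [2.57, 2.57, 3.14, 3.14, 3.14, 3.14, 3.14].

INTERFACE

Orientations are given as a rotation vector (axis times angle).
In Python, from bench import get_state, get_image, get_calibration, close_job gives the robot as it stands.
- The arm moves only by the tool send_rows, never from a script. Its argument "rows" is a list of rows, each an object of numbers: "hand": the finger opening in mm, from 0 to 87; "x", "y", "z": the shift along the world's x, y, z in mm; "roll": the turn about the world's z in degrees. A call has 1 to 10 rows; each row shifts and turns the commanded pose from where the row before left it; what a row does not reach is not made up. A row lasts 1/10 s, in which the tool goes at most 50 mm and 8.59 degrees, less where a joint would pass 70% of its speed; a pose out of reach is approached as far as the arm can. A call is refused whole if a number of a shift passes 50 or a number of a turn 8.59, either way. A call with a gripper value outside its range is refused whole. The fingers move at their own pace and stop on an object; "force" is the grip in N (left out, the last holds). Time passes only in rows, so rows that do not move let the fingers close. It gives the time, the measured TCP pose, the force, the opening and the grip force at its end, in the units of the state.
- get_state(): the state, without advancing time (a new reading comes with each control period).
- get_image(name): name is "side" or "top" or "wrist"; returns the picture (400x640x3 uint8, blue, green, red); there is no depth.
- get_calibration(name): a dict with "mtx" (3x3 intrinsics, pixels), "D" ([k1, k2, p1, p2, k3] as OpenCV has them; the pictures are not rectified), "world_from_camera" (4x4, takes a point from camera to world coordinates). Camera axes: x right, y down, z forward; pixel columns grow to the right and rows downward; lengths in m; the calibration is good to about 2 mm. A picture is of the moment at which its call begins: read the wrist's pose just before it. get_calibration takes no time and is no camera call; for the wrist camera it gives the pose at the moment of the call.
- close_job(): hands the job in; it is judged then, once.
The state is a dict: "time": time; "joint_positions": joint angles; "qd": joint speeds; "joint_torque": joint torques, N m; "position": TCP position; "tool_rot": TCP orientation; "ft_force": force on the tool from outside, world axes, zero at the start; "torque": the same for the moment, N m; "grip_width": opening from 0.0 (shut) to 1.0 (fully open); "grip_force": force on a finger pad.
Only numpy, scipy, OpenCV 4.12 (cv2) and the standard library are available. Lean on these libraries where they do the work, as an engineer would, in place of code of your own. Each camera call takes 0.05 s, during which the arm holds its last target. There are 200 camera calls.

## Working session

There is one attempt and no reset: what is moved stays moved. The work goes in short steps, Python scripts to look and compute and a tool call to move; the robot and the scene stay as the last step left them, time stands still between calls to the robot, and variables do not carry over. Pictures are saved under pics/ and viewed, at most 10 in all, crops included, and the job is handed in when it is done.

Besides the shell and the picture viewer there is one more tool, called after "Emit:" as name(argument=value, ...) on one line, values as JSON. send_rows: Moves the arm, as the interface text tells. Its arguments: {"type":"object","properties":{"rows":{"type":"array","items":{"type":"object","properties":{"hand":{"type":"number"},"x":{"type":"number"},"y":{"type":"number"},"z":{"type":"number"},"roll":{"type":"number"}}}},"force":{"type":"number"}},"required":["rows"]}

```bash
mkdir -p pics
python3 - <<'E'
from bench import *
import cv2,numpy as np
s=get_state();print({k:np.round(s[k],3) for k in ('time','position','tool_rot','grip_width')})
for n in('side','top'):
    im=get_image(n);cv2.imwrite(f'pics/{n}0.png',im)
    c=get_calibration(n);print(n,np.round(c['mtx'],1).tolist(),np.round(c['D'],3),np.round(c['world_from_camera'],3).tolist())
E
```

```text
{'time': np.float64(0.0), 'position': array([ 0.283, -0.585,  0.291]), 'tool_rot': array([-3.06e+00, -7.02e-01,  1.00e-03]), 'grip_width': np.float64(0.997)}
side [[463.2, 0.0, 316.5], [0.0, 463.2, 205.5], [0.0, 0.0, 1.0]] [-0.114  0.     0.     0.     0.   ] [[-0.993, -0.049, 0.104, 0.374], [-0.112, 0.593, -0.797, 1.266], [-0.023, -0.804, -0.595, 1.013], [0.0, 0.0, 0.0, 1.0]]
top [[435.7, 0.0, 322.3], [0.0, 435.7, 199.6], [0.0, 0.0, 1.0]] [-0.07  0.    0.    0.    0.  ] [[-0.02, -0.997, 0.076, 0.4], [-1.0, 0.021, 0.002, 0.109], [-0.004, -0.076, -0.997, 1.333], [0.0, 0.0, 0.0, 1.0]]
```

View pics/top0.png

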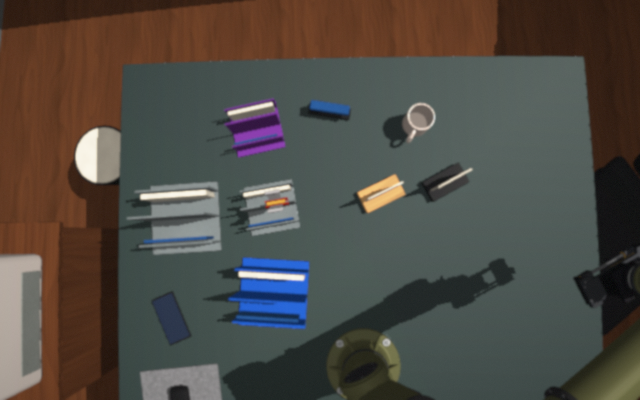

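View pics/side0.png

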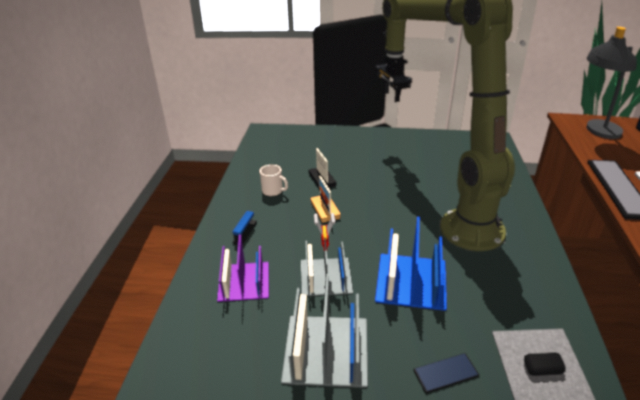

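The top view shows the red clip at about (277,202) on the small grey sorter (270,207). The photo card's wooden base is at (380,193), the plain card at (447,181), the mug at (420,120) and the stapler at (329,110).

```bash
cat > h.py <<'E'
from bench import *
import cv2,numpy as np
def ray(cal,px):
    p=cv2.undistortPoints(np.array(px,float).reshape(-1,1,2),cal['mtx'],cal['D']).reshape(-1,2)
    T=np.array(cal['world_from_camera']);d=np.c_[p,np.ones(len(p))]@T[:3,:3].T
    return T[:3,3],d
def onz(cal,px,z):
    o,d=ray(cal,px);return o+d*((z-o[2])/d[:,2])[:,None]
def proj(cal,P):
    M=np.linalg.inv(cal['world_from_camera'])
    r=cv2.projectPoints(np.array(P,float).reshape(-1,1,3),cv2.Rodrigues(M[:3,:3])[0],M[:3,3],cal['mtx'],cal['D'])[0]
    return r.reshape(-1,2)
def mask(im,lo,hi,box):
    h=cv2.cvtColor(im,cv2.COLOR_BGR2HSV);m=cv2.inRange(h,lo,hi);k=np.zeros_like(m);x0,y0,x1,y1=box;k[y0:y1,x0:x1]=255
    return m&k
E
python3 - <<'E'
from h import *
im=cv2.imread('pics/top0.png');c=get_calibration('top')
def rect(m,z,name):
    ct=max(cv2.findContours(m,0,1)[0],key=cv2.contourArea)
    P=onz(c,ct.reshape(-1,2),z)[:,:2]
    r=cv2.minAreaRect((P*1000).astype(np.float32));print(name,np.round(r[0]),np.round(r[1]),round(r[2],1))
rect(mask(im,(8,90,90),(25,255,255),(350,170,410,220)),.022,'wood')
red=mask(im,(0,120,80),(12,255,255),(255,190,300,215));rect(red,.12,'red')
m=mask(im,(0,0,70),(180,90,190),(235,175,305,240));m=cv2.morphologyEx(m,3,np.ones((9,9)));rect(m,0.003,'sorter')
a=cv2.resize(im[165:245,225:310],None,fx=4.6,fy=4.6,interpolation=2)
b=cv2.resize(im[160:240,345:430],None,fx=4.6,fy=4.6,interpolation=2)
si=cv2.imread('pics/side0.png');d=cv2.resize(si[165:300,270:400],None,fx=1.6,fy=1.6,interpolation=2)
cv2.imwrite('pics/c0.png',np.hstack([a,b]))
E
```

```text
wood [516. -65.] [ 72. 132.] 24.5
red [490. 217.] [20. 17.] 88.8
sorter [482. 275.] [213. 197.] 88.9
```

View pics/c0.png

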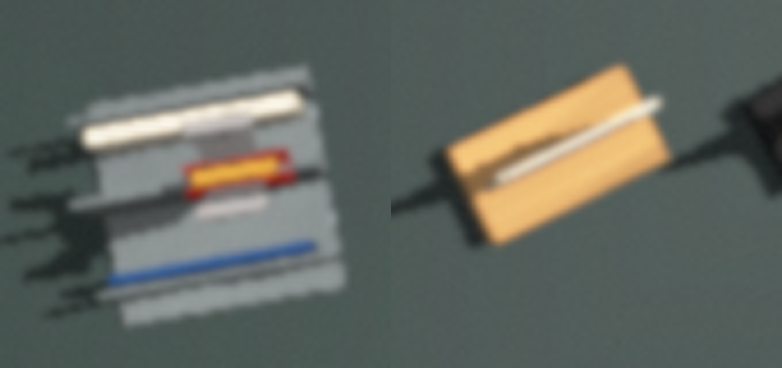

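The crop shows the clip's pale tubes at full-image (272,192) and (275,209), with the brass coil at about (277,202). The photo card's top edge runs from (368,199) to (403,182), and the clip sits right of the fin's middle.

Run:
```python
from h import *
im=cv2.imread('pics/top0.png');c=get_calibration('top')
f=lambda x,y,o:(x/4.6+o[0]-.4,y/4.6+o[1]-.4)
A=(225,165);B=(345,160)
cor=onz(c,[f(*p,A) for p in[(308,66),(345,288),(125,325),(90,103)]],.003)
print('sorter',cor.round(3).tolist(),cor.mean(0).round(3))
t=onz(c,[f(218,125,A),f(231,203,A)],.199);print('tubes',t.round(3).tolist(),t.mean(0).round(3))
print('coil',onz(c,[f(238,170,A)],.150).round(3))
fin=onz(c,[f(70,206,A),f(322,173,A)],.125);print('fin',fin.round(3).tolist(),np.linalg.norm(fin[1]-fin[0]))
e=onz(c,[f(106,182,B),f(271,101,B)],.115);print('edge',e.round(3).tolist(),e.mean(0).round(4),np.linalg.norm(e[1]-e[0]))
for n,q in(('sortR',cor[1]-cor[0]),('fin',fin[1]-fin[0]),('edge',e[1]-e[0]),('tubes',t[1]-t[0])): print(n,np.degrees(np.arctan2(q[1],q[0])).round(1))
R=cv2.Rodrigues(np.array(get_state()['tool_rot']))[0];print(R.round(3))
```

```text
sorter [[0.567, 0.205, 0.003], [0.418, 0.183, 0.003], [0.396, 0.329, 0.003], [0.545, 0.352, 0.003]] [0.481 0.267 0.003]
tubes [[0.509, 0.243, 0.199], [0.465, 0.236, 0.199]] [0.487 0.239 0.199]
coil [[0.487 0.237 0.15 ]]
fin [[0.469, 0.342, 0.125], [0.486, 0.189, 0.125]] 0.15398181324974233
edge [[0.491, -0.015, 0.115], [0.539, -0.118, 0.115]] [ 0.5148 -0.0667  0.115 ] 0.11318014667286043
sortR -171.5
fin -83.7
edge -65.1
tubes -171.2
[[ 0.9    0.436 -0.001]
 [ 0.436 -0.9    0.002]
 [-0.    -0.002 -1.   ]]
```

Emit:
send_rows(rows=[{"x": 27, "y": 41, "roll": 4, "hand": 87}, {"x": 27, "y": 41, "roll": 4}, {"x": 27, "y": 41, "roll": 4}, {"x": 27, "y": 41, "roll": 4}, {"x": 27, "y": 41, "roll": 4}, {"x": 27, "y": 41, "roll": 4}, {"x": 27, "y": 41, "roll": 4}, {"y": 48, "z": 3, "roll": 4}, {"y": 48, "z": 3, "roll": 4}, {"y": 48, "z": 3, "roll": 4}])

```text
schema error: expected keys hand, x, y, z, roll
```

Emit:
send_rows(rows=[{"x": 2, "y": 48, "roll": 4}, {"x": 2, "y": 48, "roll": 4}, {"x": 2, "y": 48, "roll": 4}, {"x": 2, "y": 48, "roll": 4}, {"x": 2, "y": 48, "roll": 4}, {"x": 2, "y": 48, "roll": 4}, {"x": 2, "y": 48, "roll": 4}, {"x": 2, "y": 48, "roll": 4}, {"y": 0}, {"y": 0}])

```text
schema error: expected keys hand, x, y, z, roll
```

Run:
```python
from h import *
s=get_state();c=get_calibration('wrist');im=get_image('wrist');np.save('pics/w1.npy',np.array([c['mtx'],c['D'],c['world_from_camera']],dtype=object),allow_pickle=True)
cv2.imwrite('pics/w1.png',im)
R=cv2.Rodrigues(np.array(s['tool_rot']))[0];print(s['time'],np.round(s['position'],4),R.round(3).tolist(),np.degrees(np.arctan2(R[1,1],R[0,1])))
print(np.round(c['world_from_camera'],3))
p=lambda P:proj(c,P).round(0).tolist()
print('tubes',p([[.509,.243,.197],[.465,.236,.197]]),'coil',p([.487,.238,.147]))
```

```text
0.1 [ 0.283  -0.5847  0.2912] [[0.9, 0.436, -0.001], [0.436, -0.9, 0.002], [-0.0, -0.002, -1.0]] -64.172586175648
[[ 0.436 -0.862 -0.257  0.354]
 [-0.9   -0.418 -0.124 -0.55 ]
 [-0.     0.286 -0.958  0.384]
 [ 0.     0.     0.     1.   ]]
tubes [[147628.0, 118558.0], [65040.0, 47169.0]] coil [[10290.0, 8044.0]]
```

View pics/w1.png

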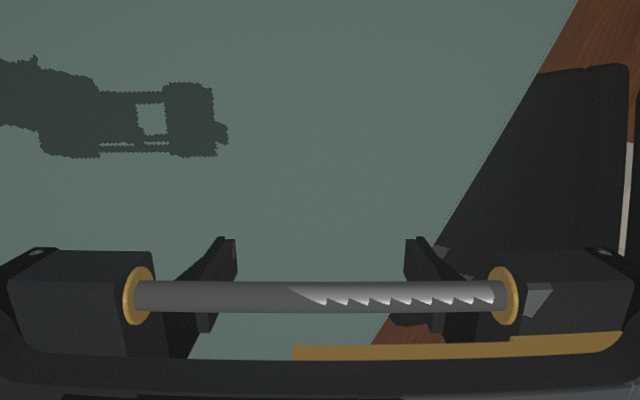

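The arm had not moved because each row needs all five keys. The wrist view shows the open fingers at (225,270) and (415,270) over bare desk.

Emit:
send_rows(rows=[{"x": 27, "y": 41, "z": 0, "roll": 4, "hand": 87}, {"x": 27, "y": 41, "z": 0, "roll": 4, "hand": 87}, {"x": 27, "y": 41, "z": 0, "roll": 4, "hand": 87}, {"x": 27, "y": 41, "z": 0, "roll": 4, "hand": 87}, {"x": 27, "y": 41, "z": 0, "roll": 4, "hand": 87}, {"x": 27, "y": 41, "z": 0, "roll": 4, "hand": 87}, {"x": 27, "y": 41, "z": 0, "roll": 4, "hand": 87}, {"x": 0, "y": 48, "z": 3, "roll": 4, "hand": 87}, {"x": 0, "y": 48, "z": 3, "roll": 4, "hand": 87}, {"x": 0, "y": 48, "z": 3, "roll": 4, "hand": 87}])

```text
time: 1.15
position: [0.4719, -0.152, 0.301]
tool_rot: [-2.634, -1.711, 0.0]
ft_force: [0.2, 0.8, 0.0]
grip_width: 1.0
grip_force: 0.0
```

Emit:
send_rows(rows=[{"x": 2, "y": 48, "z": 0, "roll": 4, "hand": 87}, {"x": 2, "y": 48, "z": 0, "roll": 4, "hand": 87}, {"x": 2, "y": 48, "z": 0, "roll": 4, "hand": 87}, {"x": 2, "y": 48, "z": 0, "roll": 4, "hand": 87}, {"x": 2, "y": 48, "z": 0, "roll": 4, "hand": 87}, {"x": 2, "y": 48, "z": 0, "roll": 4, "hand": 87}, {"x": 2, "y": 48, "z": 0, "roll": 4, "hand": 87}, {"x": 2, "y": 48, "z": 0, "roll": 4, "hand": 87}, {"x": 0, "y": 0, "z": 0, "roll": 0, "hand": 87}, {"x": 0, "y": 0, "z": 0, "roll": 0, "hand": 87}])

```text
time: 2.15
position: [0.4876, 0.2311, 0.3009]
tool_rot: [-2.06, -2.37, 0.001]
ft_force: [1.1, -1.1, 0.5]
grip_width: 1.0
grip_force: 0.0
```

```bash
cat > look.py <<'E'
from h import *
import sys,pickle
n=sys.argv[1]
s=get_state();c=get_calibration('wrist');im=get_image('wrist');pickle.dump(c,open(f'pics/{n}.pkl','wb'))
cv2.imwrite(f'pics/{n}.png',im)
R=cv2.Rodrigues(np.array(s['tool_rot']))[0];print(s['time'],np.round(s['position'],4),'tooly',np.degrees(np.arctan2(R[1,1],R[0,1])),R[:,2].round(3),s['grip_width'],s['grip_force'])
p=lambda P:proj(c,P).round(0).tolist()
print('tubes',p([[.509,.243,.197],[.465,.236,.197]]),'coil',p([.487,.238,.147]))
E
python3 look.py w2
```

```text
2.15 [0.4876 0.2311 0.3009] tooly 8.004209340919838 [-0.001  0.    -1.   ] 1.0004685127315247 0.0
tubes [[358.0, 217.0], [285.0, 219.0]] coil [[321.0, 197.0]]
```

View pics/w2.png

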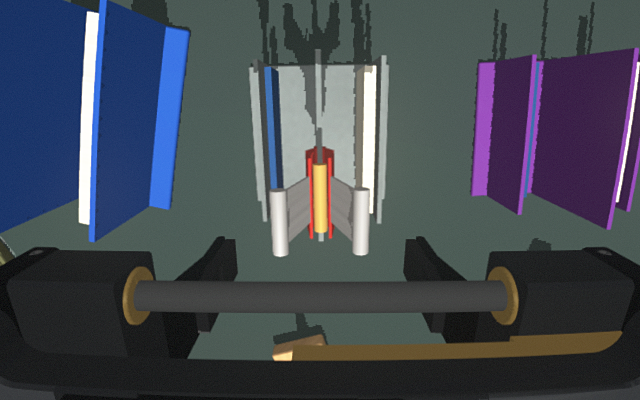

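The tubes are clearly visible, with axes from about (277,192) to (281,252) and (361,192) to (361,252). The coil runs from (320,165) to (320,232), midway between the fingers.

Run:
```python
from h import *
import pickle
c=pickle.load(open('pics/w2.pkl','rb'))
L=onz(c,[(277,191),(281,252)],.2);Rr=onz(c,[(361,191),(361,252)],.2);C=onz(c,[(320,165),(320,232)],.152)
for n,q in(('L',L),('R',Rr),('C',C)):
    d=q[0]-q[1];print(n,q.round(4).tolist(),q.mean(0).round(4),np.linalg.norm(d).round(4),(np.degrees(np.arctan2(d[1],d[0]))-90).round(1))
print((L.mean(0)+Rr.mean(0))/2,np.linalg.norm(L.mean(0)-Rr.mean(0)))
```

```text
L [[0.4589, 0.2535, 0.2], [0.4653, 0.2151, 0.2]] [0.4621 0.2343 0.2   ] 0.0389 9.5
R [[0.5073, 0.2603, 0.2], [0.5141, 0.2219, 0.2]] [0.5107 0.2411 0.2   ] 0.0389 10.0
C [[0.4828, 0.2629, 0.152], [0.49, 0.2123, 0.152]] [0.4864 0.2376 0.152 ] 0.0511 8.0
[0.48638401 0.2376823  0.2       ] 0.04909425480192978
```

Emit:
send_rows(rows=[{"x": -1, "y": 6.5, "z": -10, "roll": 0.7, "hand": 87}, {"x": 0, "y": 0, "z": -15, "roll": 0, "hand": 87}, {"x": 0, "y": 0, "z": -15, "roll": 0, "hand": 87}, {"x": 0, "y": 0, "z": -11, "roll": 0, "hand": 87}, {"x": 0, "y": 0, "z": 0, "roll": 0, "hand": 87}, {"x": 0, "y": 0, "z": 0, "roll": 0, "hand": 60}, {"x": 0, "y": 0, "z": 0, "roll": 0, "hand": 40}, {"x": 0, "y": 0, "z": 0, "roll": 0, "hand": 20}, {"x": 0, "y": 0, "z": 0, "roll": 0, "hand": 20}, {"x": 0, "y": 0, "z": 0, "roll": 0, "hand": 20}], force=20)

```text
time: 3.2
position: [0.4872, 0.2365, 0.2506]
tool_rot: [2.05, 2.38, 0.001]
ft_force: [-0.3, 0.1, -0.5]
grip_width: 0.631
grip_force: 6.5
```

```bash
python3 look.py w3
```

```text
3.2 [0.4872 0.2365 0.2506] tooly 8.532175870867771 [ 0.  0. -1.] 0.6314467853938449 6.453300649300218
tubes [[368.0, 264.0], [274.0, 265.0]] coil [[320.0, 229.0]]
```

View pics/w3.png

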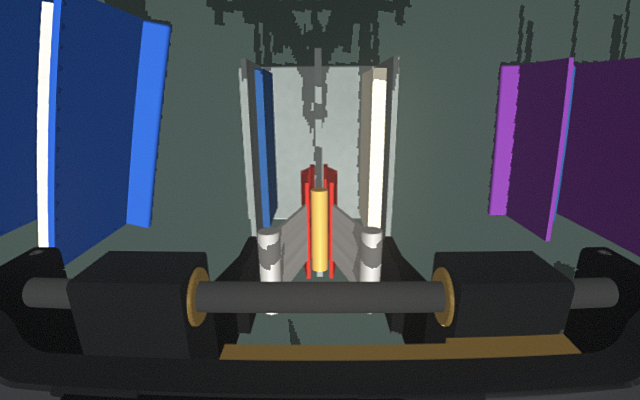

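The fingers have just met the tubes, at (270,270) and (371,270), with the clip centred. I'll keep squeezing.

Emit:
send_rows(rows=[{"x": 0, "y": 0, "z": 0, "roll": 0, "hand": 20}, {"x": 0, "y": 0, "z": 0, "roll": 0, "hand": 20}, {"x": 0, "y": 0, "z": 0, "roll": 0, "hand": 20}, {"x": 0, "y": 0, "z": 0, "roll": 0, "hand": 20}, {"x": 0, "y": 0, "z": 0, "roll": 0, "hand": 20}, {"x": 0, "y": 0, "z": 0, "roll": 0, "hand": 20}])

```text
time: 3.85
position: [0.4872, 0.2364, 0.2503]
tool_rot: [2.05, 2.38, 0.0]
ft_force: [-0.0, -0.2, -0.6]
grip_width: 0.286
grip_force: 20.0
```

```bash
python3 look.py w4
```

```text
3.85 [0.4872 0.2364 0.2503] tooly 8.52950206742473 [ 0.  0. -1.] 0.28632588403550024 19.973966200486757
tubes [[368.0, 264.0], [274.0, 265.0]] coil [[320.0, 229.0]]
```

View pics/w4.png

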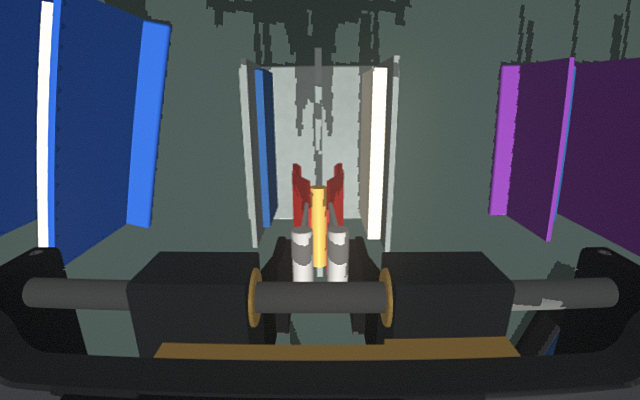

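The grip sits at about 25 mm, which is the stop, with the jaws open symmetrically around the fin. I'll lift and carry.

Emit:
send_rows(rows=[{"x": 0, "y": 0, "z": 10, "roll": 0, "hand": 20}, {"x": 0, "y": 0, "z": 20, "roll": 0, "hand": 20}, {"x": 0, "y": 0, "z": 20, "roll": 0, "hand": 20}, {"x": 0, "y": 0, "z": 15, "roll": 0, "hand": 20}, {"x": 0, "y": -10, "z": 0, "roll": 1, "hand": 20}, {"x": 2, "y": -20, "z": 0, "roll": 1, "hand": 20}, {"x": 3, "y": -30, "z": 0, "roll": 2, "hand": 20}, {"x": 4, "y": -35, "z": 0, "roll": 2, "hand": 20}, {"x": 4, "y": -35, "z": 0, "roll": 2, "hand": 20}, {"x": 4, "y": -35, "z": 0, "roll": 2, "hand": 20}])

```text
time: 4.9
position: [0.5042, 0.0702, 0.316]
tool_rot: [1.832, 2.551, 0.0]
ft_force: [0.3, -0.6, -1.0]
grip_width: 0.288
grip_force: 20.0
```

Emit:
send_rows(rows=[{"x": 4, "y": -35, "z": 0, "roll": 2, "hand": 20}, {"x": 3, "y": -35, "z": 0, "roll": 2, "hand": 20}, {"x": 2, "y": -30, "z": 0, "roll": 1, "hand": 20}, {"x": 1, "y": -20, "z": 0, "roll": 1, "hand": 20}, {"x": 1, "y": -12, "z": 0, "roll": 0, "hand": 20}, {"x": 0, "y": -6, "z": 0, "roll": 0, "hand": 20}, {"x": 0, "y": 0, "z": 0, "roll": 0, "hand": 20}, {"x": 0, "y": 0, "z": 0, "roll": 0, "hand": 20}])

```text
time: 5.7
position: [0.5153, -0.0651, 0.3154]
tool_rot: [-1.697, -2.644, -0.001]
ft_force: [0.0, -0.5, -1.1]
grip_width: 0.286
grip_force: 20.0
```

```bash
python3 look.py w5
```

```text
5.7 [ 0.5153 -0.0651  0.3154] tooly 24.627213671352603 [ 0.     0.001 -1.   ] 0.2858555516278588 19.976095338352025
tubes [[536.0, -250.0], [463.0, -279.0]] coil [[473.0, -217.0]]
```

View pics/w5.png

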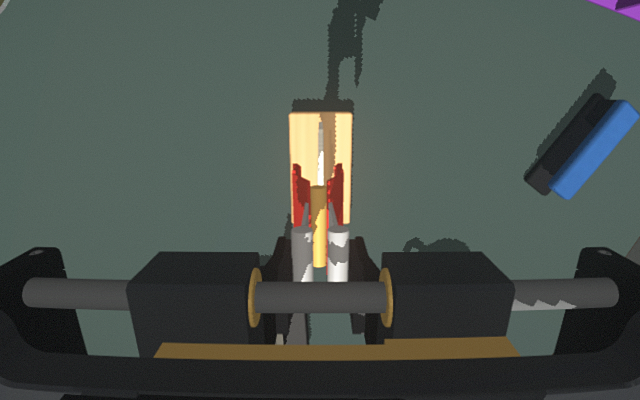

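The clip is held and open. The card's top edge shows at columns 319–323, starting near (321,122), and is centred between the red lips at (299,190) and (338,190).

Run:
```python
from h import *
import pickle
c=pickle.load(open('pics/w5.pkl','rb'));im=cv2.imread('pics/w5.png')
T=np.array([.5153,-.0651]);a=np.radians(24.63);X=np.array([np.cos(a),np.sin(a)]);Y=np.array([-X[1],X[0]])
def loc(px,z):
    for p in onz(c,px,z): q=p[:2]-T;print(np.round([q@X*1000,q@Y*1000],1),end=' ')
    print()
hsv=cv2.cvtColor(im,cv2.COLOR_BGR2HSV)
for r in (130,150,170):
    # bright, unsaturated pixels of the card's edge
    k=[x for x in range(300,345) if hsv[r,x,1]<70];print(r,k[:1],k[-1:])
print('edge');loc([(321,122),(321,150),(321,180)],.115)
print('base far corners');loc([(290,113),(353,113)],.022)
print('lips far-lower');loc([(297,165),(337,165)],.17)
print('coil ends');loc([(318,187),(320,268)],.21)
```

```text
130 [319] [322]
150 [318] [323]
170 [317] [323]
edge
[ 0.9 58.6] [ 0.9 35.2] [0.9 8.9] 
base far corners
[-32.5  61.8] [36.2 61.8] 
lips far-lower
[-16.2  32.9] [11.8 32.9] 
coil ends
[-1.3 27.4] [ -0.1 -26.1]
```

Emit:
send_rows(rows=[{"x": 1.8, "y": 0.8, "z": -5, "roll": 0, "hand": 20}, {"x": 0, "y": 0, "z": -10, "roll": 0, "hand": 20}, {"x": 0, "y": 0, "z": -12, "roll": 0, "hand": 20}, {"x": 0, "y": 0, "z": -12, "roll": 0, "hand": 20}, {"x": 0, "y": 0, "z": -10, "roll": 0, "hand": 20}, {"x": 0, "y": 0, "z": -8, "roll": 0, "hand": 20}, {"x": 0, "y": 0, "z": -8, "roll": 0, "hand": 20}, {"x": 0, "y": 0, "z": -6, "roll": 0, "hand": 20}, {"x": 0, "y": 0, "z": -4, "roll": 0, "hand": 20}, {"x": 0, "y": 0, "z": 0, "roll": 0, "hand": 20}])

```text
time: 6.75
position: [0.5168, -0.0658, 0.2398]
tool_rot: [-1.699, -2.642, 0.0]
ft_force: [0.4, -0.3, -0.3]
grip_width: 0.29
grip_force: 20.0
```

```bash
python3 look.py w6
python3 - <<'E'
from h import *
s=get_state();print(np.round(s['ft_force'],2))
w=cv2.imread('pics/w6.png')[90:290,230:410];si=get_image('side');cv2.imwrite('pics/s6.png',si)
c=get_calibration('side');u,v=proj(c,[.516,-.066,.12])[0].astype(int);print(u,v)
b=si[v-60:v+40,u-45:u+45]
cv2.imwrite('pics/c6.png',np.hstack([cv2.resize(w,(396,440)),cv2.resize(b,(396,440),interpolation=2)]))
E
```

```text
6.75 [ 0.5168 -0.0658  0.2398] tooly 24.527088739862833 [-0.001  0.    -1.   ] 0.2902498656118432 19.976109404233284
tubes [[350.0, 141.0], [319.0, 201.0]] coil [[504.0, -270.0]]
[ 0.72  0.07 -1.01]
324 182
```

View pics/c6.png

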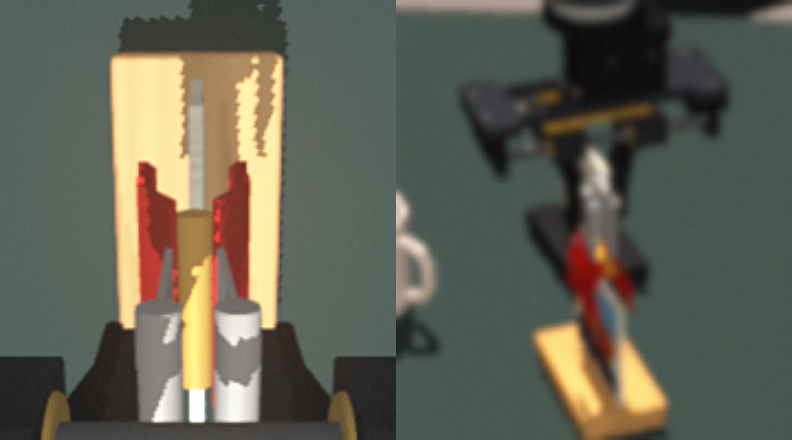

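The card's edge lies centred between the open lips in the wrist view, with no contact force. The side view shows the mountain picture, with one jaw on each side of it.

```bash
python3 -c "
from bench import *
print(close_job())"
```

```text
the job is handed in; nothing more can be done
None
```

The clip is off the sorter, held open and jaws down around the middle of the photo card's top edge, with neither jaw touching the card in the last views, and the job is handed in at about 6.8 s on the robot's clock.

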